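# Gauge a coupler, pack it and roll the carton into the station bay

### The arm

A 6-joint arm with a two-finger parallel gripper is mounted at the origin on the work surface. World frame = base frame: x ahead of the robot, y to its left, z up, the work surface at z = 0. Lengths are in mm, angles in rad, forces in N, time in s.
With the tool pointing down it reaches from about 275 to 1000 mm from the base axis. Payload 8.4 kg.
Tool frame: the origin (TCP) lies midway between the tips of the shut fingers; the grasp point (between the pads) lies 19 mm behind it; z points along the fingers, y is the line along which they close (so a half turn about z gives the same grasp; the last joint's range is limited). The gripper opens to 85 mm and grips with 20 to 120 N. Pads are 22 mm wide; open, the fingers measure 114 mm over their backs; the gripper's body (76 mm by 85 mm) begins 54 mm behind the grasp point. The pads swing forward as they close: fully open they stand 13 mm farther back than shut.
Start: joints at [1.187, 0.353, 1.633, -0, 1.155, -0.002], TCP at [232.868, 580, 231.281] pointing down, gripper open.
Joint ranges: [-2.63, 2.63], [-0.92, 2.1], [0.06, 2.66], [-1.3, 4.44], [0, 2.69], [-3.02, 3.02]. Speed limits (rad/s): [2.22, 2.22, 2.79, 3.14, 3.14, 3.14].

### API

Orientations are given as [roll, pitch, yaw] about the fixed x, y, z axes, in that order (R = Rz(yaw) Ry(pitch) Rx(roll)).
In Python, from rig import r, cams gives the robot as it stands. The module is installed in compiled form; this text tells all that it offers.
- The arm moves only by the tool send_rows, never from a script. Its argument "targets" is one flat list of numbers, 7 for each row, row after row: the shift along the tool's x, y, z in m, then the turn, a rotation vector about the tool's x, y, z in rad, then the opening, from -1 (shut) to 1 (fully open). In form: [tx, ty, tz, wx, wy, wz, fingers, tx, ty, tz, wx, wy, wz, fingers, ...]. A call has 1 to 12 rows; each row is the pose to reach, as a shift and turn from the pose commanded when the call began, along the tool's axes at that moment; what a row does not reach only later rows make up. A row lasts 1/12 s, in which the tool goes at most 41.7 mm and 7.16 degrees, less where a joint would pass 70% of its speed; a pose out of reach is approached as far as the arm can. A call with a gripper value outside its range is refused whole. The fingers move at their own pace and stop on an object; "grip_force" is the grip in N (left out, the last holds). Time passes only in rows, so rows that repeat a pose let the fingers close. It gives the time, the measured TCP pose, the force, the opening and the grip force at its end, in the units of the state.
- r.sense(): the state, without advancing time (a new reading comes with each control period).
- cams.grab_frame(name): name is "scene" or "top" or "wrist"; returns a dict with "color" (400x640x3 uint8, blue, green, red), "fx", "fy", "cx", "cy" (pixels), "k1" (the pictures are not rectified: a ray, as slopes to the right and down, at radius r is drawn at 1 + k1 r^2 times it, then the intrinsics apply), "xyz" and "attitude" of the camera in the world. Camera axes: x right, y down, z forward; pixel columns grow to the right and rows downward; lengths in mm; the calibration is good to about 2 mm. A picture is of the moment at which its call begins. There is no depth.
- r.sign_off(): hands the job in; it is judged then, once.
The state is a dict: "clock": time; "qpos": joint angles; "qvel": joint speeds; "joint_efforts": joint torques, N m; "eef_pos": TCP position; "tcp_rot": TCP orientation; "contact_force": force on the tool from outside, world axes, zero at the start; "wrist_torque": the same for the moment, N m; "opening": opening from 0.0 (shut) to 1.0 (fully open); "grasp_force": force on a finger pad.
Only numpy, scipy, OpenCV 4.12 (cv2) and the standard library are available. Lean on these libraries where they do the work, as an engineer would, in place of code of your own. Each camera call takes 0.05 s, during which the arm holds its last target. There are 200 camera calls.

### The job

Find the steel coupler that fits by sliding it, upright and low down, between the jaws of the gap gauge, then lower that one into the open carton without dropping it; the one that is too big belongs in the couplers' tray and must be there at the end. Then roll the carton along the rollers, without lifting it off them, until it is fully home against the end wall of the blue bay, and swing the retaining bar fully shut across behind it. Leave the other things on the bench where they are.

Things in the scene. Friction and masses are not known exactly. Their poses are not given: they have to be found in the camera images.
- coupler_a_mid (a point): bare steel shaft coupler, a plain upright cylinder 80 mm tall, 0.4 kg, standing in the tray. One of the two couplers is 44 mm across and the other 52 mm; this list does not tell which is which: try them in the gauge. This point is its centre, 40 mm above its underside on its axis (its z axis is the cylinder's axis)
- coupler_b_mid (a point): bare steel shaft coupler, a plain upright cylinder 80 mm tall, 0.4 kg, standing in the tray. One of the two couplers is 44 mm across and the other 52 mm; this list does not tell which is which: try them in the gauge. This point is its centre, 40 mm above its underside on its axis (its z axis is the cylinder's axis)
- tray: fixed shallow grey steel tray in which the couplers stand about 110 mm apart, 85 (x) x 240 (y) x 14 mm high over all, walls and floor 4 mm thick; origin at the centre of its underside, on the bench
- gauge: fixed steel gap gauge: base plate 92 (x) x 125 (y) x 6 mm; on it two upright jaws, tops 41 mm above the bench, with a straight gap 48 mm wide and 50 mm long between them, open at the top and both ends; at each end they flare over 27 mm more to a mouth of 71 mm. Couplers slide through along its y axis, centred on x = 0. Origin: centre of the plate's underside, on the bench
- carton: open-topped cardboard carton, 130 (x, across the rollers) x 170 (y, along them) x 80 mm high, walls and floor 4 mm, about 0.3 kg, standing on the rollers at the right end of the line; origin at the centre of its underside; it is rolled towards the line's +y, pushed on its rear (-y) wall
- line: fixed roller line along its own y axis; origin on the bench, midway across. Free rollers 28 mm across every 40 mm from y = -300 to +100 mm, tops 50 mm above the bench; aluminium side channels from y = -330 to +115 mm, 138 mm apart inside, 158 mm over all, tops 65 mm above the bench. The blue bay follows at the +y end
- bay_home (a point): where the carton's origin lies when fully home: midway across the line, at its y = +200 mm, 50 mm above the bench; axes as the line's. The blue bay round it (line y = +115 to +291 mm) has a steel floor 49 mm above the bench, side walls 142 mm apart and an end wall with inner face at line y = +285 mm; wall tops 110 mm above the bench
- bar (a joint): retaining bar at the bay's mouth, hinged on a post beyond the line's far (+x) side. 0 rad: shut, straight across the line behind the carton (centreline at line y = +103 mm; rear wall of a home carton at +115). Grows to 1.8 as it swings open towards the line's -y; starts open along the far channel; stays where left (0.06 N m). 12 mm thick, 99 to 111 mm above the bench, reaches 132 mm from the hinge
- bar_knob (a point): top centre of the upright black round knob on the bar, 18 mm across, standing 58 mm up from the bar's top (its top 169 mm above the bench), 85 mm from the hinge axis
- bar_hinge (a point): on the upright hinge axis of the bar, 111 mm above the bench; at x = +92, y = +103 mm of the line; the post is 24 mm across
- tape_roll: bystander: roll of paper tape lying flat between tray and gauge, 80 mm across, 30 mm high; origin at the centre of its underside
- tape_dispenser: bystander: grey tape dispenser beyond the roller line, about 60 x 160 x 80 mm; origin at the centre of its underside
- screwdriver: bystander: screwdriver lying beyond the roller line; origin about its middle, its length along its x axis
- wrench: bystander: wrench lying on the bench at the robot's left, its length along its x axis
- small_carton: bystander: closed cardboard carton 90 x 120 x 60 mm beyond the roller line; origin at the centre of its underside
- glue_bottle: bystander: white bottle, 56 mm across, 150 mm tall, upright at the left; origin at the centre of its underside
Things that resemble listed ones, but are neither listed nor needed, are in the scene too. What is shaped like the gauge but turquoise or yellow is not meant.

How it is judged:
By the outcome, as a careful person would: the job done as asked, in the order asked, and still so for the second after the job is handed in, with the robot touching nothing.
It also fails if it takes over 72 s, if anything falls off the work surface, if the arm or the gripper's body presses on something with over 40 N, if the wrist force passes 120 N, or if a joint passes its speed limit or range.

## Working session

There is one attempt and no reset: what is moved stays moved. The work goes in short steps, Python scripts to look and compute and a tool call to move; the robot and the scene stay as the last step left them, time stands still between calls to the robot, and variables do not carry over. Pictures are saved under pics/ and viewed, at most 10 in all, crops included, and the job is handed in when it is done.

Besides the shell and the picture viewer there is one more tool, called by a JSON object that holds its "method" and its "body", one argument or row to a line. send_rows: Moves the arm, as the interface text tells. Its arguments: {"type":"object","properties":{"targets":{"type":"array"},"grip_force":{"type":"number"}},"required":["targets"]}

```bash
mkdir -p pics
cat > h.py <<'E'
import numpy as np, cv2
from scipy.spatial.transform import Rotation as R
from rig import r, cams
def grab(n):
    f=cams.grab_frame(n); return f
def Rc(f):
    a=np.array(f["attitude"],float)
    if a.shape==(3,3): return a
    return R.from_euler('xyz',a).as_matrix() if a.size==3 else R.from_quat(a).as_matrix()
def ray(f,u,v):
    K=np.array([[f["fx"],0,f["cx"]],[0,f["fy"],f["cy"]],[0,0,1.]])
    p=cv2.undistortPoints(np.array([[[u,v]]],float),K,np.array([f["k1"],0,0,0.]))[0,0]
    return np.array(f["xyz"],float), Rc(f)@np.array([p[0],p[1],1.])
def onz(f,u,v,z):
    o,d=ray(f,u,v); return o+d*(z-o[2])/d[2]
def proj(f,P):
    K=np.array([[f["fx"],0,f["cx"]],[0,f["fy"],f["cy"]],[0,0,1.]])
    c=Rc(f).T@(np.array(P,float)-np.array(f["xyz"],float))
    return cv2.projectPoints(c.reshape(1,1,3),np.zeros(3),np.zeros(3),K,np.array([f["k1"],0,0,0.]))[0].ravel()
E
python3 - <<'E'
from h import *
import pickle
print(r.sense())
fs={}
for n in("scene","top","wrist"):
    f=grab(n); fs[n]=f; cv2.imwrite(f"pics/{n}0.png",f["color"]); print(n,{k:f[k] for k in f if k!="color"})
pickle.dump(fs,open("f0.pkl","wb"))
E
```

```text
{'clock': 0.0, 'qpos': array([ 1.18659195e+00,  3.53681865e-01,  1.63414357e+00,  1.44401850e-05,
        1.15518259e+00, -2.42817689e-03]), 'qvel': array([ 0.00163431,  0.00010111, -0.00251174,  0.00131144, -0.00014846,
       -0.00088629]), 'joint_efforts': array([-2.08266676e-03, -6.05212355e+01, -3.42084074e+01, -2.35226953e-04,
        9.09407157e-03,  1.62867019e-05]), 'eef_pos': array([232.68884524, 579.5547041 , 230.53657901]), 'tcp_rot': array([-3.14017732e+00, -1.66393434e-05,  2.75981060e+00]), 'contact_force': array([-0.09079023, -0.47481272,  0.64775994]), 'wrist_torque': array([0.01506748, 0.04866829, 0.03322317]), 'grasp_force': 0.0, 'opening': 1.0024791542621287}
scene {'fx': 449.15058528479244, 'fy': 449.15058528479244, 'cx': 323.34334272308547, 'cy': 208.13120515204233, 'k1': -0.03821808801380277, 'xyz': array([1159.00116462,  527.56250389, 1100.62879169]), 'attitude': array([-2.46602024, -0.01562601,  2.19236136])}
top {'fx': 486.6576307754013, 'fy': 486.6576307754013, 'cx': 313.9292743937666, 'cy': 202.5848530090207, 'k1': -0.05693513380698535, 'xyz': array([ 394.57144647,  104.87445391, 1617.74771782]), 'attitude': array([-3.06841045e+00,  6.31874638e-04, -1.54910419e+00])}
wrist {'fx': 280.73851193510745, 'fy': 280.73851193510745, 'cx': 320.69593512397734, 'cy': 205.3670739917399, 'k1': 0.010089628947069313, 'xyz': array([156.03020883, 610.4618317 , 373.99964474]), 'attitude': array([2.81276973e+00, 1.63717859e-03, 1.18924970e+00])}
```

View pics/top0.png

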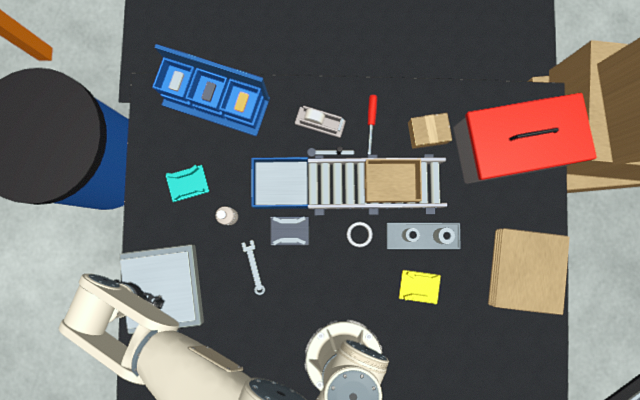

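View pics/scene0.png

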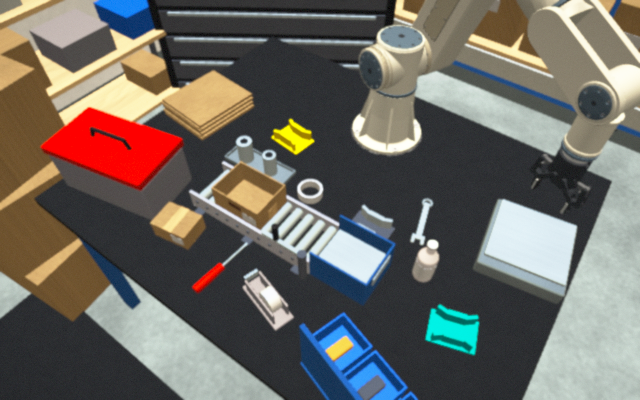

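The top view shows image-up as +x and image-left as +y. Candidates:
- **Gauge:** grey at (290,231). The turquoise one at (187,183) and the yellow one at (420,287) are decoys.
- **Couplers:** in the tray at (412,235) and (447,236).
- **Carton:** on the rollers at (393,181). The small carton at (431,130) and the brown stack at (528,270) are not it.
- **Bay:** at (280,182). **Bar:** near (330,152).

I'll check these in one close crop.

Run:
```python
from h import *
import pickle
fs=pickle.load(open("f0.pkl","rb")); f=fs["top"]
c=f["color"][142:262,240:470]; cv2.imwrite("pics/topcrop.png",cv2.resize(c,None,fx=3.4,fy=3.4,interpolation=cv2.INTER_CUBIC))
s=fs["scene"]["color"][125:285,180:405]; cv2.imwrite("pics/sccrop.png",cv2.resize(s,None,fx=3.5,fy=3.5,interpolation=cv2.INTER_CUBIC))
```

```text
(no output)
```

View pics/topcrop.png

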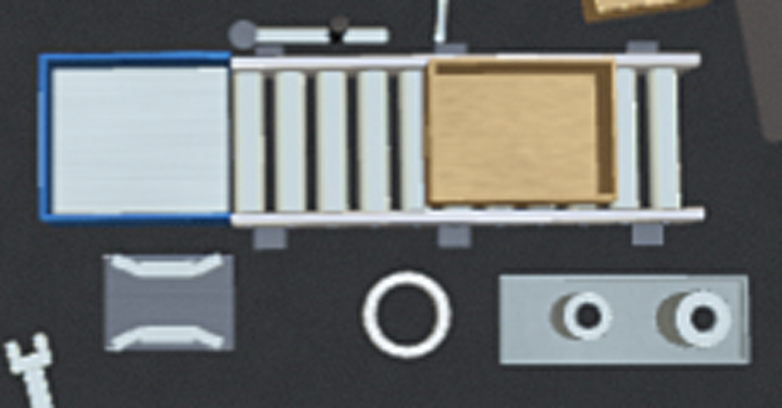

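View pics/sccrop.png

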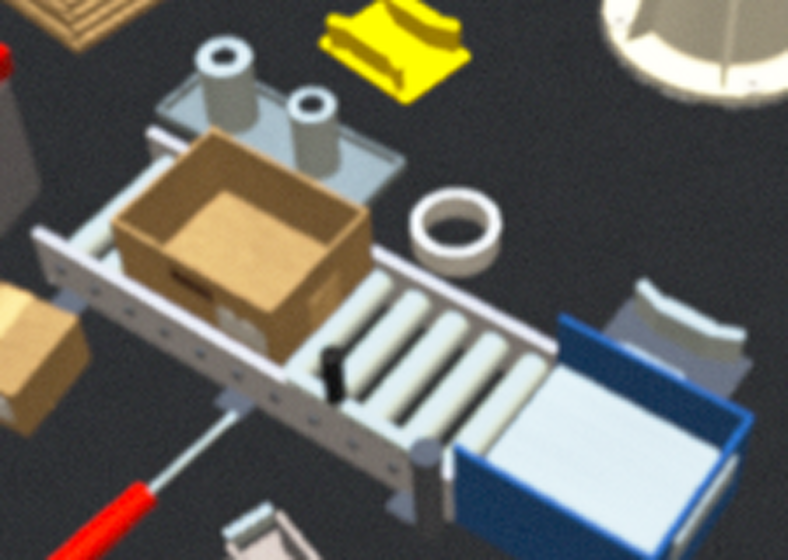

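The top crop shows the grey gauge with white jaws (168,303), its channel along image x (world y). Also visible: the couplers (585,317) and (703,319), the tape roll (406,314), the carton (520,130), the bay corners (40,55)/(230,220), the hinge post (243,33) and the knob (338,28). The left coupler looks smaller. Next I'll turn these into positions.

Run:
```python
from h import *
import pickle
fs=pickle.load(open("f0.pkl","rb")); f=fs["top"]; s=fs["scene"]
def T(cx,cy,z): return onz(f,240+(cx+.5)/3.4-.5,142+(cy+.5)/3.4-.5,z).round(1)[:2]
def S(cx,cy,z): return onz(s,180+(cx+.5)/3.5-.5,125+(cy+.5)/3.5-.5,z).round(1)[:2]
for n,p in dict(coupL=(587,317,84),coupR=(703,319,84),coupLdl=(563,317,84),coupLdr=(612,317,84),coupRl=(675,319,84),coupRr=(732,319,84),
 tray1=(500,276,14),tray2=(748,276,14),tray3=(500,363,14),tray4=(748,363,14),
 g1=(104,255,6),g2=(233,255,6),g3=(105,351,6),g4=(233,351,6),
 jawtopL=(140,275,41),jawtopR=(201,275,41),jawbotL=(140,328,41),jawbotR=(201,328,41),
 bay1=(40,54,110),bay2=(230,52,110),bay3=(42,223,110),bay4=(232,222,110),
 chA=(232,57,65),chB=(700,55,65),chC=(232,225,65),chD=(704,220,65),
 c1=(429,58,130),c2=(615,58,130),c3=(427,202,130),c4=(615,203,130),
 post=(243,33,111),knob=(338,22,169),bartip=(388,35,111),tape=(407,314,30)).items(): print(n,T(*p))
print("scene")
for n,p in dict(coupR=(225,57,84),coupL=(312,104,84),post=(427,449,111),knob=(331,354,169),bayfarend=(750,415,110),baynear1=(565,320,110),
 c1=(212,130,130),c2=(370,212,130),c3=(115,222,130),c4=(272,300,130),tape=(455,222,30)).items(): print(n,S(*p))
# subpixel coupler tops and jaw segments
hsv=cv2.cvtColor(f["color"],cv2.COLOR_BGR2HSV)
m=((hsv[...,2]>195)&(hsv[...,1]<50)).astype(np.uint8)
k,l,st,ce=cv2.connectedComponentsWithStats(m)
for i in range(1,k):
    x,y,w,h,a=st[i]
    if 262<x<465 and 215<y<260 and a>6: print(st[i],ce[i].round(1), "z84",onz(f,*ce[i],84)[:2].round(1),"z41",onz(f,*ce[i],41)[:2].round(1))
```

```text
coupL [ 411.6 -204. ]
coupR [ 411.9 -312.3]
coupLdl [ 411.2 -181.6]
coupLdr [ 412.1 -227.2]
coupRl [ 411.4 -286.1]
coupRr [ 412.4 -339.5]
tray1 [ 450.4 -133. ]
tray2 [ 455.4 -375.4]
tray3 [ 366.3 -134. ]
tray4 [ 370.9 -375.5]
g1 [462.8 252.3]
g2 [465.6 126.5]
g3 [369.5 248.7]
g4 [372.3 124.4]
jawtopL [443.  214.2]
jawtopR [444.3 156.1]
jawbotL [392.6 212.9]
jawbotR [393.9 154.9]
bay1 [642.3 307.1]
bay2 [647.8 132.1]
bay3 [486.4 300.3]
bay4 [491.1 126.7]
chA [650.6 130.9]
chB [ 662.8 -314.2]
chC [491.2 127.3]
chD [ 505.5 -318.1]
c1 [642.9 -49.1]
c2 [ 646.9 -218.7]
c3 [511.7 -49.1]
c4 [ 514.5 -219.3]
post [665.6 120.5]
knob [666.8  36. ]
bartip [666.7 -13. ]
tape [411.5 -41.8]
scene
coupR [ 411.8 -309.6]
coupL [ 411.4 -203.4]
post [660.8 119.9]
knob [665.7  36.6]
bayfarend [490.4 299.7]
baynear1 [498.3 134.2]
c1 [ 520.7 -219.1]
c2 [513.8 -50.7]
c3 [ 646.  -211.9]
c4 [631.8 -54.9]
tape [411.2 -40.9]
[273 217  32   6 116] [288.5 220. ] z84 [450.2 187.1] z41 [451.8 189.4]
[347 222  25  25 170] [359.6 233.9] z84 [411.4 -37.4] z41 [411.9 -41.4]
[406 228  14  14  94] [412.6 234.6] z84 [ 412.6 -205.1] z41 [ 413.1 -213.8]
[439 228  16  16 148] [446.7 235.4] z84 [ 412.1 -313.3] z41 [ 412.6 -325. ]
[273 238  32   7 114] [288.7 240.2] z84 [386.7 185. ] z41 [386.5 187.3]
```

```bash
cat >> h.py <<'E'
def go(x,y,z,yaw,frm=None):
    "shift (m) and rotvec in tool axes from the current pose to a down-pointing pose"
    s=r.sense(); p,e=(s["eef_pos"],s["tcp_rot"]) if frm is None else frm
    A=R.from_euler('xyz',e); B=R.from_euler('xyz',[np.pi,0,yaw])
    t=A.inv().apply(np.array([x,y,z])-p)/1000; w=(A.inv()*B).as_rotvec()
    print("clk %.2f"%s["clock"],"pos",p.round(1),"rpy",np.round(e,3),"F",s["contact_force"].round(1),"op %.2f gf %.1f"%(s["opening"],s["grasp_force"]))
    print("shift",t.round(4),"rot",w.round(4))
E
python3 -c "
from h import *
go(412,-205,190,3.167,([232.868,580,231.281],[3.1416,0,2.7598]))
go(412,-205,190,3.167)"
```

```text
Traceback (most recent call last):
  File "h.py", line 25, in go
    print("clk %.2f"%s["clock"],"pos",p.round(1),"rpy",np.round(e,3),"F",s["contact_force"].round(1),"op %.2f gf %.1f"%(s["opening"],s["grasp_force"]))
                                      ^^^^^^^
AttributeError: 'list' object has no attribute 'round'. Did you mean: 'count'?
```

```bash
sed -i 's/p.round(1)/np.round(p,1)/' h.py
python3 -c "
from h import *
go(412,-205,190,3.167,([232.868,580,231.281],[3.1416,0,2.7598]))"
```

```text
clk 0.15 pos [232.9 580.  231.3] rpy [3.142 0.    2.76 ] F [-0.6  1.1 -0.3] op 1.00 gf 0.0
shift [-0.4587 -0.6617  0.0413] rot [-0.     -0.     -0.4072]
```

{"method": "send_rows", "body": {
  "targets": [-0.459, -0.662, 0.041, 0, 0, -0.407, 1, -0.459, -0.662, 0.041, 0, 0, -0.407, 1, -0.459, -0.662, 0.041, 0, 0, -0.407, 1, -0.459, -0.662, 0.041, 0, 0, -0.407, 1, -0.459, -0.662, 0.041, 0, 0, -0.407, 1, -0.459, -0.662, 0.041, 0, 0, -0.407, 1, -0.459, -0.662, 0.041, 0, 0, -0.407, 1, -0.459, -0.662, 0.041, 0, 0, -0.407, 1, -0.459, -0.662, 0.041, 0, 0, -0.407, 1, -0.459, -0.662, 0.041, 0, 0, -0.407, 1, -0.459, -0.662, 0.041, 0, 0, -0.407, 1, -0.459, -0.662, 0.041, 0, 0, -0.407, 1]
}}

```text
clock: 1.15
eef_pos: [343.8, 91.3, 206.0]
tcp_rot: [3.141, 0.001, -3.116]
contact_force: [1.3, 0.1, -0.9]
opening: 1.001
grasp_force: 0.0
```

```bash
python3 -c "
from h import *
go(412,-205,190,3.167)"
```

```text
clk 1.15 pos [343.8  91.3 206. ] rpy [ 3.141e+00  1.000e-03 -3.116e+00] F [ 1.3  0.1 -0.9] op 1.00 gf 0.0
shift [-0.0605 -0.298   0.016 ] rot [0.0002 0.0007 0.0004]
```

{"method": "send_rows", "body": {
  "targets": [-0.06, -0.298, 0.016, 0, 0, 0, 1, -0.06, -0.298, 0.016, 0, 0, 0, 1, -0.06, -0.298, 0.016, 0, 0, 0, 1, -0.06, -0.298, 0.016, 0, 0, 0, 1, -0.06, -0.298, 0.016, 0, 0, 0, 1, -0.06, -0.298, 0.016, 0, 0, 0, 1, -0.06, -0.298, 0.016, 0, 0, 0, 1, -0.06, -0.298, 0.016, 0, 0, 0, 1, -0.06, -0.298, 0.016, 0, 0, 0, 1, -0.06, -0.298, 0.016, 0, 0, 0, 1]
}}

```text
clock: 1.98
eef_pos: [410.9, -203.2, 189.4]
tcp_rot: [3.141, -0.001, -3.118]
contact_force: [0.4, 0.4, -0.1]
opening: 1.0
grasp_force: 0.0
```

Run:
```python
from h import *
f=grab("wrist"); cv2.imwrite("pics/w1.png",f["color"])
print(f["xyz"])
for P in ((412,-205,84),(412,-313,84)): print(proj(f,P).round(1))
go(412,-205,45,3.167)
```

```text
[ 328.38787965 -205.5692825   332.88288144]
[319.1 204.4]
[203.  201.9]
clk 2.03 pos [ 410.8 -202.4  189.5] rpy [ 3.141e+00 -1.000e-03 -3.117e+00] F [-0.5 -0.2  0.1] op 1.00 gf 0.0
shift [-0.0013 -0.0028  0.1445] rot [ 0.001  -0.0012 -0.0009]
```

View pics/w1.png

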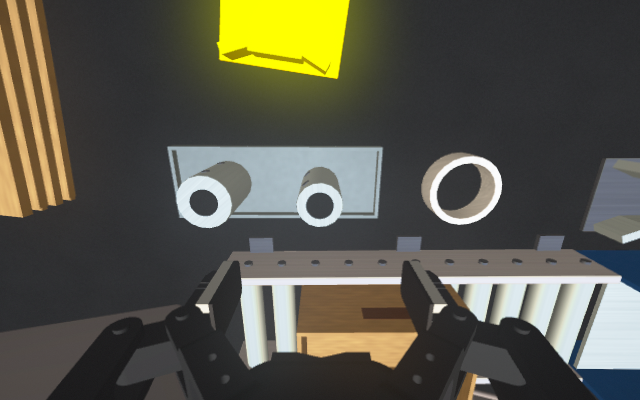

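The wrist view shows the couplers at (320,204) and (204,202), matching the projections (319,204) and (203,202) to about 1 px. The +y one looks smaller (44 px against 55 px), so I'll take it to the gauge first.

{"method": "send_rows", "body": {
  "targets": [-0.001, -0.002, 0.04, 0, 0, 0, 1, -0.001, -0.002, 0.08, 0, 0, 0, 1, -0.001, -0.002, 0.115, 0, 0, 0, 1, -0.001, -0.002, 0.135, 0, 0, 0, 1, -0.001, -0.002, 0.147, 0, 0, 0, 1, -0.001, -0.002, 0.147, 0, 0, 0, 1, -0.001, -0.002, 0.147, 0, 0, 0, -1, -0.001, -0.002, 0.147, 0, 0, 0, -1, -0.001, -0.002, 0.147, 0, 0, 0, -1, -0.001, -0.002, 0.147, 0, 0, 0, -1, -0.001, -0.002, 0.147, 0, 0, 0, -1, -0.001, -0.002, 0.147, 0, 0, 0, -1],
  "grip_force": 50
}}

```text
clock: 3.03
eef_pos: [413.4, -205.3, 44.2]
tcp_rot: [-3.141, 0.002, -3.117]
contact_force: [-0.4, 2.5, 7.4]
opening: 0.504
grasp_force: 49.6
```

```bash
python3 -c "
from h import *
go(412,-205,150,3.167)"
```

```text
clk 3.03 pos [ 413.4 -205.3   44.2] rpy [-3.141e+00  2.000e-03 -3.117e+00] F [-0.4  2.5  7.4] op 0.50 gf 49.6
shift [ 0.0012  0.0003 -0.1058] rot [-0.0007  0.002  -0.0004]
```

{"method": "send_rows", "body": {
  "targets": [0, 0, -0.03, 0, 0, 0, -1, 0, 0, -0.065, 0, 0, 0, -1, -0.002, 0.04, -0.07, 0, 0, 0, -1, -0.003, 0.08, -0.07, 0, 0, 0, -1, -0.004, 0.12, -0.07, 0, 0, 0, -1, -0.005, 0.16, -0.07, 0, 0, 0, -1, -0.006, 0.2, -0.07, 0, 0, 0, -1, -0.007, 0.24, -0.07, 0, 0, 0, -1, -0.008, 0.26, -0.07, 0, 0, 0, -1, -0.008, 0.265, -0.07, 0, 0, 0, -1, -0.008, 0.265, -0.07, 0, 0, 0, -1, -0.008, 0.265, -0.07, 0, 0, 0, -1]
}}

```text
clock: 4.03
eef_pos: [413.7, 59.7, 113.1]
tcp_rot: [-3.141, 0.0, -3.115]
contact_force: [0.1, -0.7, -3.0]
opening: 0.504
grasp_force: 52.9
```

Run:
```python
from h import *
import pickle
f=grab("wrist"); pickle.dump(f,open("w2.pkl","wb"))
cv2.imwrite("pics/w2.png",f["color"])
for P in ((418.5,188,41),(418.5+24,163,41),(418.5-24,163,41),(418.5+24,213,41),(418.5-24,213,41)): print(proj(f,P).round(1))
s=r.sense()["eef_pos"]; print("top of coupler exp",proj(f,(s[0]-1,s[1],s[2]+40)))
go(420.5,105,49.5,3.167)
```

```text
[475.8 225.3]
[440.9 250.4]
[450.8 196.8]
[499.4 252. ]
[513.3 198.4]
top of coupler exp [320.37063929 304.78006491]
clk 4.08 pos [413.7  59.2 113. ] rpy [-3.141  0.    -3.116] F [ 0.1 -0.1 -3.8] op 0.51 gf 52.9
shift [-0.0079  0.0456  0.0635] rot [-0.0003  0.0001 -0.0003]
```

View pics/w2.png

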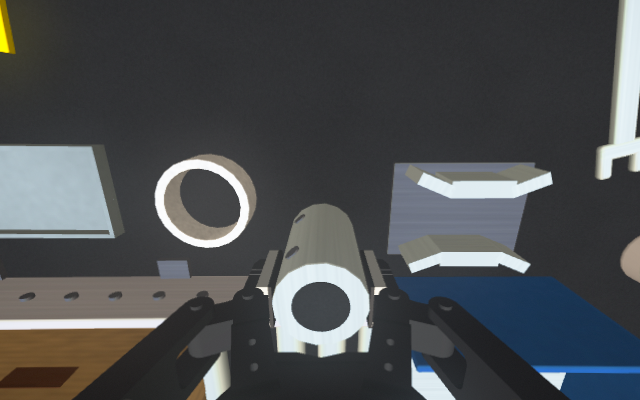

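The coupler is held upright, its top at (321,306). The inner edges of the jaw tops are at about rows 197 and 251, as predicted. I'll refine those edges and the coupler's offset from the TCP to sub-pixel.

Run:
```python
from h import *
import pickle
f=pickle.load(open("w2.pkl","rb")); g=f["color"].min(2).astype(float)
for u in (450,460,470,480,490,500,510):
    m=g[:,u]>205; rows=np.where(m[170:275])[0]+170
    up=rows[rows<215]; lo=rows[rows>235]
    a=onz(f,u,up.max()+.5,41); b=onz(f,u,lo.min()-.5,41)
    print(u,up.min(),up.max(),lo.min(),lo.max(),a[:2].round(1),b[:2].round(1),"mid",((a+b)/2)[:2].round(1))
m=(g>205).astype(np.uint8); m[:,:260]=0;m[:,385:]=0;m[:255]=0
c=max(cv2.findContours(m,cv2.RETR_EXTERNAL,cv2.CHAIN_APPROX_NONE)[0],key=cv2.contourArea)
(x,y),rad=cv2.minEnclosingCircle(c); e=cv2.fitEllipse(c); print("circ",x,y,rad,"ell",e)
for q in ((x,y),e[0]): print(onz(f,*q,113+40).round(1), onz(f,*q,113+42).round(1))
```

```text
450 185 197 252 265 [395.1 162.5] [443.3 170.9] mid [419.2 166.7]
460 182 197 252 265 [394.9 170.5] [443.  179.5] mid [418.9 175. ]
470 182 197 252 265 [394.6 178.4] [442.8 188. ] mid [418.7 183.2]
480 181 197 252 265 [394.4 186.4] [442.5 196.5] mid [418.5 191.4]
490 181 197 252 265 [394.2 194.3] [442.3 204.9] mid [418.3 199.6]
500 181 197 252 262 [394.  202.3] [442.1 213.4] mid [418.  207.8]
510 181 197 256 266 [393.8 210.2] [445.6 222.8] mid [419.7 216.5]
circ 323.0 316.11688232421875 55.53446578979492 ell ((320.7525939941406, 309.8555908203125), (91.14485168457031, 102.37071990966797), 97.96125793457031)
[418.8  60.6 153. ] [417.1  60.5 155. ]
[415.5  59.5 153. ] [413.8  59.4 155. ]
```

```bash
python3 -c "
from h import *
go(422,98,50,3.168)
go(418.1,240,50,3.168,([422,98,50],[3.1416,0,3.168]))"
```

```text
clk 4.08 pos [413.7  59.2 113. ] rpy [-3.141  0.    -3.116] F [ 0.1 -0.1 -3.8] op 0.51 gf 52.9
shift [-0.0093  0.0386  0.063 ] rot [-0.0003  0.0001 -0.0013]
clk 4.08 pos [422  98  50] rpy [3.142 0.    3.168] F [ 0.1 -0.1 -3.8] op 0.51 gf 52.9
shift [ 1.000e-04  1.421e-01 -0.000e+00] rot [-0.  0.  0.]
```

{"method": "send_rows", "body": {
  "targets": [-0.005, 0.02, 0.03, 0, 0, 0, -1, -0.009, 0.038, 0.05, 0, 0, 0, -1, -0.009, 0.038, 0.06, 0, 0, 0, -1, -0.009, 0.038, 0.063, 0, 0, 0, -1, -0.009, 0.038, 0.063, 0, 0, 0, -1, -0.009, 0.038, 0.063, 0, 0, 0, -1]
}}

```text
clock: 4.58
eef_pos: [422.0, 97.2, 50.2]
tcp_rot: [-3.141, -0.0, -3.118]
contact_force: [0.1, 0.5, -3.3]
opening: 0.504
grasp_force: 52.8
```

{"method": "send_rows", "body": {
  "targets": [0, 0.01, 0, 0, 0, 0, -1, 0, 0.02, 0, 0, 0, 0, -1, 0, 0.03, 0, 0, 0, 0, -1, 0, 0.04, 0, 0, 0, 0, -1, 0, 0.048, 0, 0, 0, 0, -1, 0, 0.056, 0, 0, 0, 0, -1, 0, 0.064, 0, 0, 0, 0, -1, 0, 0.072, 0, 0, 0, 0, -1]
}}

```text
clock: 5.25
eef_pos: [419.9, 171.1, 49.8]
tcp_rot: [-3.142, -0.0, -3.116]
contact_force: [0.6, 0.2, -4.3]
opening: 0.505
grasp_force: 53.0
```

```bash
python3 -c "
from h import *
go(418.1,240,50,3.168)"
```

```text
clk 5.25 pos [419.9 171.1  49.8] rpy [-3.142 -0.    -3.116] F [ 0.6  0.2 -4.3] op 0.51 gf 53.0
shift [ 0.0001  0.069  -0.0002] rot [-0.0001 -0.0001 -0.0007]
```

No contact force so far; the coupler is in the gap. Now I'll slide it right through.

{"method": "send_rows", "body": {
  "targets": [0, 0.01, 0, 0, 0, 0, -1, 0, 0.02, 0, 0, 0, 0, -1, 0, 0.03, 0, 0, 0, 0, -1, 0, 0.04, 0, 0, 0, 0, -1, 0, 0.05, 0, 0, 0, 0, -1, 0, 0.06, 0, 0, 0, 0, -1, 0, 0.07, 0, 0, 0, 0, -1, 0, 0.07, 0, 0, 0, 0, -1]
}}

```text
clock: 5.92
eef_pos: [418.8, 242.1, 50.0]
tcp_rot: [3.141, 0.001, -3.116]
contact_force: [0.5, 0.2, -3.1]
opening: 0.503
grasp_force: 53.0
```

```bash
python3 -c "
from h import *
go(418,240,190,3.168)
go(579,-134,190,3.162,([418,240,190],[3.1416,0,3.168]))
"
```

```text
clk 5.92 pos [418.8 242.1  50. ] rpy [ 3.141e+00  1.000e-03 -3.116e+00] F [ 0.5  0.2 -3.1] op 0.50 gf 53.0
shift [ 0.0007 -0.0019 -0.14  ] rot [ 0.0008  0.001  -0.0003]
clk 5.92 pos [418 240 190] rpy [3.142 0.    3.168] F [ 0.5  0.2 -3.1] op 0.50 gf 53.0
shift [-0.1511 -0.3781  0.    ] rot [-0.     0.     0.006]
```

{"method": "send_rows", "body": {
  "targets": [0, 0, -0.04, 0, 0, 0, -1, 0, 0, -0.08, 0, 0, 0, -1, 0, 0, -0.12, 0, 0, 0, -1, 0, -0.002, -0.145, 0, 0, 0, -1, 0, -0.002, -0.145, 0, 0, 0, -1]
}}

```text
clock: 6.33
eef_pos: [421.1, 239.4, 200.2]
tcp_rot: [3.138, 0.008, -3.116]
contact_force: [0.9, -0.1, -3.7]
opening: 0.503
grasp_force: 53.4
```

{"method": "send_rows", "body": {
  "targets": [-0.014, -0.035, 0, 0, 0, 0, -1, -0.028, -0.07, 0, 0, 0, 0, -1, -0.042, -0.105, 0, 0, 0, 0, -1, -0.056, -0.14, 0, 0, 0, 0, -1, -0.07, -0.175, 0, 0, 0, 0, -1, -0.084, -0.21, 0, 0, 0, 0, -1, -0.098, -0.245, 0, 0, 0, 0, -1, -0.112, -0.28, 0, 0, 0, 0, -1, -0.126, -0.315, 0, 0, 0, 0, -1, -0.14, -0.35, 0, 0, 0, 0, -1, -0.151, -0.378, 0, 0, 0, 0, -1, -0.151, -0.378, 0, 0, 0, 0, -1]
}}

```text
clock: 7.33
eef_pos: [580.3, -141.0, 193.4]
tcp_rot: [-3.14, 0.0, -3.119]
contact_force: [-0.8, -0.2, -3.4]
opening: 0.499
grasp_force: 53.7
```

Run:
```python
from h import *
f=grab("top"); cv2.imwrite("pics/t3.png",cv2.resize(f["color"][130:260,240:470],None,fx=3.4,fy=3.4,interpolation=cv2.INTER_CUBIC))
go(579,-134,95,3.165)
```

```text
clk 7.38 pos [ 579.  -138.6  193.1] rpy [-3.141e+00 -1.000e-03 -3.120e+00] F [-0.9 -0.  -4.5] op 0.51 gf 53.7
shift [-0.0003  0.0046  0.0981] rot [-0.0001 -0.0014 -0.0015]
```

View pics/t3.png

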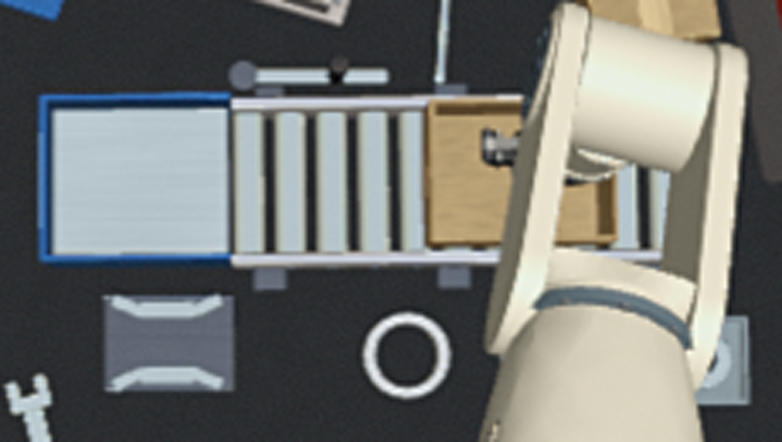

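The picture shows the carton unmoved with the gripper above its middle, and the gauge untouched. Next I'll lower the coupler gently.

{"method": "send_rows", "body": {
  "targets": [0, 0.003, 0.03, 0, 0, 0, -1, 0, 0.003, 0.055, 0, 0, 0, -1, 0, 0.003, 0.075, 0, 0, 0, -1, 0, 0.003, 0.088, 0, 0, 0, -1, 0, 0.003, 0.094, 0, 0, 0, -1, 0, 0.003, 0.097, 0, 0, 0, -1, 0, 0.003, 0.098, 0, 0, 0, -1, 0, 0.003, 0.098, 0, 0, 0, -1]
}}

```text
clock: 8.05
eef_pos: [579.0, -132.7, 97.3]
tcp_rot: [-3.141, 0.0, -3.116]
contact_force: [0.2, 0.3, -3.9]
opening: 0.508
grasp_force: 53.8
```

{"method": "send_rows", "body": {
  "targets": [0, 0, 0.001, 0, 0, 0, -1, 0, 0, 0.002, 0, 0, 0, -1, 0, 0, 0.003, 0, 0, 0, -1, 0, 0, 0.003, 0, 0, 0, -1]
}}

```text
clock: 8.38
eef_pos: [579.2, -133.1, 94.4]
tcp_rot: [-3.141, 0.001, -3.117]
contact_force: [0.2, -0.2, -2.5]
opening: 0.506
grasp_force: 54.1
```

{"method": "send_rows", "body": {
  "targets": [0, 0, 0.0005, 0, 0, 0, -1, 0, 0, 0.001, 0, 0, 0, -1, 0, 0, 0.001, 0, 0, 0, -1]
}}

```text
clock: 8.63
eef_pos: [579.4, -133.2, 94.2]
tcp_rot: [-3.141, 0.001, -3.116]
contact_force: [-2.5, 1.0, 8.6]
opening: 0.502
grasp_force: 54.9
```

{"method": "send_rows", "body": {
  "targets": [0, 0, 0, 0, 0, 0, -0.5, 0, 0, 0, 0, 0, 0, 0.1, 0, 0, 0, 0, 0, 0, 0.3, 0, 0, 0, 0, 0, 0, 0.6, 0, 0, 0, 0, 0, 0, 0.8, 0, 0, 0, 0, 0, 0, 0.8, 0, 0, 0, 0, 0, 0, 0.8]
}}

```text
clock: 9.22
eef_pos: [578.8, -133.0, 92.8]
tcp_rot: [3.142, -0.0, -3.116]
contact_force: [-0.0, 0.0, 0.2]
opening: 0.899
grasp_force: 0.0
```

```bash
python3 -c "
from h import *
go(579,-134,230,3.168)"
```

```text
clk 9.22 pos [ 578.8 -133.    92.8] rpy [ 3.142 -0.    -3.116] F [-0.   0.   0.2] op 0.90 gf 0.0
shift [-0.0002 -0.001  -0.1372] rot [ 0.     -0.0001 -0.0012]
```

{"method": "send_rows", "body": {
  "targets": [0, 0, -0.03, 0, 0, 0, 0.8, 0, 0, -0.065, 0, 0, 0, 0.8, 0, 0, -0.1, 0, 0, 0, 0.8, 0, 0, -0.135, 0, 0, 0, 0.8, 0, 0, -0.137, 0, 0, 0, 0.8]
}}

```text
clock: 9.63
eef_pos: [582.1, -133.7, 236.8]
tcp_rot: [-3.139, 0.01, -3.116]
contact_force: [1.6, -0.4, 1.5]
opening: 0.902
grasp_force: 0.0
```

Run:
```python
from h import *
f=grab("wrist"); cv2.imwrite("pics/w4.png",f["color"])
print(proj(f,(579,-133,134)))
go(582,-255,190,1.602)
```

```text
[322.29565968 199.94450942]
clk 9.68 pos [ 581.2 -133.5  234.3] rpy [-3.14   0.007 -3.116] F [ 0.4 -1.5 -0.1] op 0.90 gf 0.0
shift [ 0.0026 -0.1214  0.0445] rot [0.0042 0.0072 1.5648]
```

View pics/w4.png

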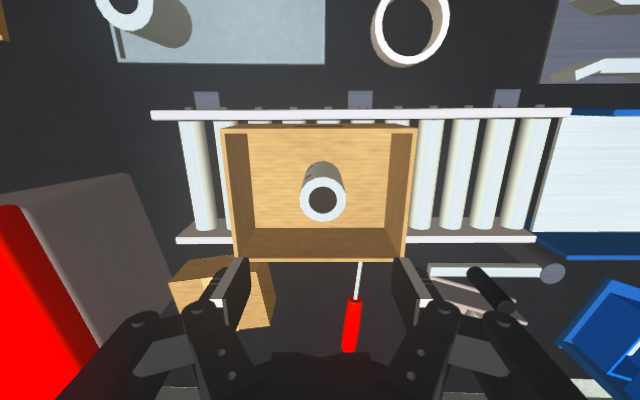

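The coupler stands upright mid-carton at (323,200), just where predicted. Next I'll move behind the carton.

{"method": "send_rows", "body": {
  "targets": [-0.003, -0.03, 0, 0, 0, 0.12, 0.3, -0.003, -0.06, 0, 0, 0, 0.24, 0.3, -0.003, -0.09, 0, 0, 0, 0.36, 0.3, -0.003, -0.121, 0, 0, 0, 0.48, 0.3, -0.003, -0.121, 0, 0, 0, 0.6, 0.3, -0.003, -0.121, 0, 0, 0, 0.72, 0.3, -0.003, -0.121, 0, 0, 0, 0.84, 0.3, -0.003, -0.121, 0, 0, 0, 0.96, 0.3, -0.003, -0.121, 0, 0, 0, 1.08, 0.3, -0.003, -0.121, 0, 0, 0, 1.2, 0.3, -0.003, -0.121, 0, 0, 0, 1.32, 0.3, -0.003, -0.121, 0, 0, 0, 1.44, 0.3]
}}

```text
clock: 10.68
eef_pos: [584.2, -253.6, 228.3]
tcp_rot: [-3.14, -0.001, 1.721]
contact_force: [-0.7, 0.8, -0.2]
opening: 0.651
grasp_force: 0.0
```

```bash
python3 -c "
from h import *
go(582,-255,80,1.602)"
```

```text
clk 10.68 pos [ 584.2 -253.6  228.3] rpy [-3.140e+00 -1.000e-03  1.721e+00] F [-0.7  0.8 -0.2] op 0.65 gf 0.0
shift [-0.0012 -0.0021  0.1483] rot [-0.0018 -0.001   0.1188]
```

{"method": "send_rows", "body": {
  "targets": [0, 0, 0.01, 0, 0, 0.12, 0.3, -0.001, -0.002, 0.04, 0, 0, 0.12, 0.3, -0.001, -0.002, 0.08, 0, 0, 0.12, 0.3, -0.001, -0.002, 0.12, 0, 0, 0.12, 0.3, -0.001, -0.002, 0.14, 0, 0, 0.12, 0.3, -0.001, -0.002, 0.148, 0, 0, 0.12, 0.3, -0.001, -0.002, 0.148, 0, 0, 0.12, 0.3]
}}

```text
clock: 11.27
eef_pos: [581.1, -254.4, 78.9]
tcp_rot: [-3.137, -0.002, 1.607]
contact_force: [-0.5, 0.3, -0.9]
opening: 0.652
grasp_force: 0.0
```

Run:
```python
from h import *
go(570,115,80,1.602)
```

```text
clk 11.27 pos [ 581.1 -254.4   78.9] rpy [-3.137e+00 -2.000e-03  1.607e+00] F [-0.5  0.3 -0.9] op 0.65 gf 0.0
shift [ 3.695e-01  2.200e-03 -3.000e-04] rot [-0.0046 -0.0022  0.0048]
```

{"method": "send_rows", "body": {
  "targets": [0.008, 0, 0, 0, 0, 0, 0.3, 0.014, 0, 0, 0, 0, 0, 0.3, 0.018, 0, 0, 0, 0, 0, 0.3, 0.022, 0, 0, 0, 0, 0, 0.3, 0.026, 0, 0, 0, 0, 0, 0.3, 0.031, 0, 0, 0, 0, 0, 0.3, 0.037, 0, 0, 0, 0, 0, 0.3, 0.044, 0, 0, 0, 0, 0, 0.3, 0.051, 0, 0, 0, 0, 0, 0.3, 0.058, 0, 0, 0, 0, 0, 0.3, 0.066, 0, 0, 0, 0, 0, 0.3, 0.074, 0, 0, 0, 0, 0, 0.3]
}}

```text
clock: 12.27
eef_pos: [581.6, -181.3, 83.2]
tcp_rot: [3.139, 0.001, 1.607]
contact_force: [-0.2, -3.2, 6.2]
opening: 0.651
grasp_force: 0.0
```

{"method": "send_rows", "body": {
  "targets": [0.008, 0, 0, 0, 0, 0, 0.3, 0.016, 0, 0, 0, 0, 0, 0.3, 0.024, 0, 0, 0, 0, 0, 0.3, 0.032, 0, 0, 0, 0, 0, 0.3, 0.04, 0, 0, 0, 0, 0, 0.3, 0.048, 0, 0, 0, 0, 0, 0.3, 0.056, 0, 0, 0, 0, 0, 0.3, 0.064, 0, 0, 0, 0, 0, 0.3, 0.072, 0, 0, 0, 0, 0, 0.3, 0.08, 0, 0, 0, 0, 0, 0.3, 0.088, 0, 0, 0, 0, 0, 0.3, 0.096, 0, 0, 0, 0, 0, 0.3]
}}

```text
clock: 13.27
eef_pos: [578.4, -85.0, 83.1]
tcp_rot: [3.138, 0.001, 1.607]
contact_force: [0.5, -2.9, 6.4]
opening: 0.649
grasp_force: 0.0
```

Run:
```python
from h import *
f=grab("top"); cv2.imwrite("pics/t5.png",cv2.resize(f["color"][130:260,240:470],None,fx=3.4,fy=3.4,interpolation=cv2.INTER_CUBIC))
go(570,115,80,1.602)
```

```text
clk 13.32 pos [577.9 -83.7  83. ] rpy [ 3.139 -0.     1.607] F [ 0.4  1.7 -0.2] op 0.65 gf 0.0
shift [ 0.1988 -0.0007  0.003 ] rot [ 0.0025 -0.0001  0.005 ]
```

View pics/t5.png

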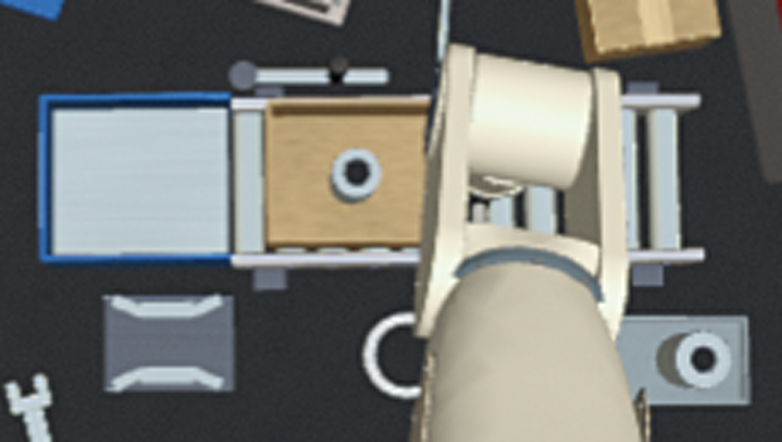

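The carton is rolling straight, with the coupler upright at (357,174). The other coupler is still in the tray at (703,358).

{"method": "send_rows", "body": {
  "targets": [0.006, 0, 0, 0, 0, 0, 0.3, 0.013, 0, 0, 0, 0, 0, 0.3, 0.021, 0, 0, 0, 0, 0, 0.3, 0.029, 0, 0, 0, 0, 0, 0.3, 0.037, 0, 0, 0, 0, 0, 0.3, 0.045, 0, 0, 0, 0, 0, 0.3, 0.053, 0, 0, 0, 0, 0, 0.3, 0.061, 0, 0, 0, 0, 0, 0.3, 0.069, 0, 0, 0, 0, 0, 0.3, 0.077, 0, 0, 0, 0, 0, 0.3, 0.085, 0, 0, 0, 0, 0, 0.3, 0.093, 0, 0, 0, 0, 0, 0.3]
}}

```text
clock: 14.32
eef_pos: [573.4, 8.6, 81.8]
tcp_rot: [-3.141, -0.0, 1.607]
contact_force: [0.7, 0.2, 0.3]
opening: 0.648
grasp_force: 0.0
```

{"method": "send_rows", "body": {
  "targets": [0.007, 0, 0, 0, 0, 0, 0.3, 0.014, 0, 0, 0, 0, 0, 0.3, 0.021, 0, 0, 0, 0, 0, 0.3, 0.028, 0, 0, 0, 0, 0, 0.3, 0.035, 0, 0, 0, 0, 0, 0.3, 0.041, 0, 0, 0, 0, 0, 0.3, 0.047, 0, 0, 0, 0, 0, 0.3, 0.053, 0, 0, 0, 0, 0, 0.3, 0.059, 0, 0, 0, 0, 0, 0.3, 0.065, 0, 0, 0, 0, 0, 0.3, 0.07, 0, 0, 0, 0, 0, 0.3, 0.075, 0, 0, 0, 0, 0, 0.3]
}}

```text
clock: 15.32
eef_pos: [570.8, 83.1, 81.9]
tcp_rot: [-3.142, 0.0, 1.607]
contact_force: [0.3, -3.4, -2.0]
opening: 0.651
grasp_force: 0.0
```

Run:
```python
from h import *
go(569.7,116,80,1.602)
```

```text
clk 15.32 pos [570.8  83.1  81.9] rpy [-3.142  0.     1.607] F [ 0.3 -3.4 -2. ] op 0.65 gf 0.0
shift [0.0329 0.0001 0.0019] rot [-0.      0.0001  0.0048]
```

Now the last 33 mm, slowly.

{"method": "send_rows", "body": {
  "targets": [0.004, 0, 0, 0, 0, 0, 0.3, 0.008, 0, 0, 0, 0, 0, 0.3, 0.012, 0, 0, 0, 0, 0, 0.3, 0.016, 0, 0, 0, 0, 0, 0.3, 0.019, 0, 0, 0, 0, 0, 0.3, 0.022, 0, 0, 0, 0, 0, 0.3, 0.024, 0, 0, 0, 0, 0, 0.3, 0.026, 0, 0, 0, 0, 0, 0.3, 0.028, 0, 0, 0, 0, 0, 0.3, 0.028, 0, 0, 0, 0, 0, 0.3]
}}

```text
clock: 16.15
eef_pos: [569.9, 110.9, 81.9]
tcp_rot: [3.141, -0.0, 1.607]
contact_force: [0.9, -1.5, -0.6]
opening: 0.649
grasp_force: 0.0
```

{"method": "send_rows", "body": {
  "targets": [0.001, 0, 0, 0, 0, 0, 0.3, 0.002, 0, 0, 0, 0, 0, 0.3, 0.003, 0, 0, 0, 0, 0, 0.3, 0.004, 0, 0, 0, 0, 0, 0.3, 0.004, 0, 0, 0, 0, 0, 0.3]
}}

```text
clock: 16.57
eef_pos: [569.8, 114.7, 81.9]
tcp_rot: [3.141, -0.0, 1.607]
contact_force: [0.0, -2.4, 0.1]
opening: 0.652
grasp_force: 0.0
```

{"method": "send_rows", "body": {
  "targets": [0.001, 0, 0, 0, 0, 0, 0.3, 0.002, 0, 0, 0, 0, 0, 0.3, 0.003, 0, 0, 0, 0, 0, 0.3, 0.003, 0, 0, 0, 0, 0, 0.3]
}}

```text
clock: 16.9
eef_pos: [569.0, 116.5, 81.8]
tcp_rot: [-3.14, 0.002, 1.607]
contact_force: [-1.6, -11.4, 1.4]
opening: 0.65
grasp_force: 0.0
```

Run:
```python
from h import *
f=grab("top"); cv2.imwrite("pics/t6.png",cv2.resize(f["color"][130:260,240:470],None,fx=3.4,fy=3.4,interpolation=cv2.INTER_CUBIC))
go(569.7,116,80,1.602)
```

```text
clk 16.95 pos [569.  116.5  81.8] rpy [-3.140e+00  2.000e-03  1.607e+00] F [ -1.1 -11.    1.4] op 0.65 gf 0.0
shift [-0.0005  0.0006  0.0018] rot [-0.0013  0.0017  0.005 ]
```

View pics/t6.png

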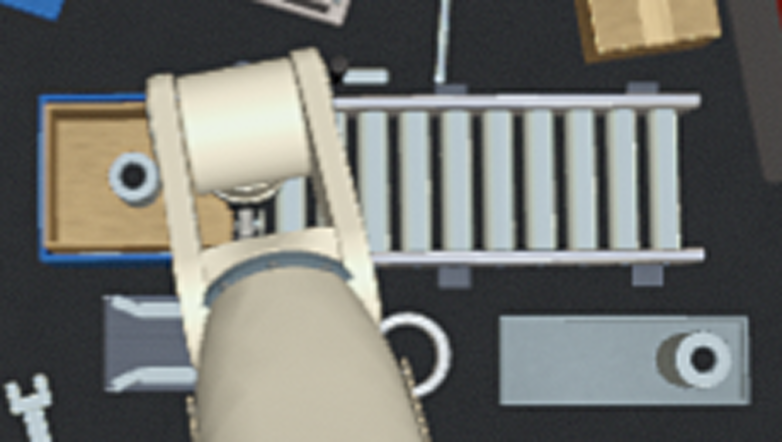

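The carton sits against the end wall (front edge at crop x≈45) and pushes back with a steady 11 N. TCP y is 116.5, as predicted for home, and the coupler at (134,177) is upright. I'll back off, rise and go over the knob.

{"method": "send_rows", "body": {
  "targets": [-0.01, 0, 0, 0, 0, 0, 0.3, -0.025, 0, 0, 0, 0, 0, 0.3, -0.04, 0, 0, 0, 0, 0, 0.3, -0.04, 0, -0.03, 0, 0, 0, 0.3, -0.04, 0, -0.07, 0, 0, 0, 0.3, -0.04, 0, -0.11, 0, 0, 0, 0, -0.04, 0, -0.14, 0, 0, 0, -0.15, -0.04, 0, -0.14, 0, 0, 0, -0.15, -0.04, 0, -0.14, 0, 0, 0, -0.15]
}}

```text
clock: 17.7
eef_pos: [572.4, 78.0, 224.0]
tcp_rot: [3.137, -0.001, 1.607]
contact_force: [-0.2, 0.1, -1.3]
opening: 0.422
grasp_force: 0.0
```

Run:
```python
from h import *
go(666.5,36,220,1.607)
```

```text
clk 17.70 pos [572.4  78.  224. ] rpy [ 3.137e+00 -1.000e-03  1.607e+00] F [-0.2  0.1 -1.3] op 0.42 gf 0.0
shift [-0.0453  0.0925  0.0044] rot [ 0.0047 -0.0012 -0.0002]
```

{"method": "send_rows", "body": {
  "targets": [-0.015, 0.032, 0, 0, 0, 0, -0.15, -0.03, 0.064, 0, 0, 0, 0, -0.15, -0.045, 0.094, 0, 0, 0, 0, -0.15, -0.045, 0.094, 0, 0, 0, 0, -0.15, -0.045, 0.094, 0, 0, 0, 0, -0.15, -0.045, 0.094, 0, 0, 0, 0, -0.15]
}}

```text
clock: 18.2
eef_pos: [665.3, 36.1, 219.8]
tcp_rot: [-3.138, -0.0, 1.606]
contact_force: [-0.0, 0.9, 0.2]
opening: 0.423
grasp_force: 0.0
```

Run:
```python
from h import *
f=grab("wrist"); cv2.imwrite("pics/w7.png",f["color"])
print("knob",proj(f,(666.3,36.3,169)),"hinge",proj(f,(662.2,120,111)),"tcp axis at 169",proj(f,(*r.sense()["eef_pos"][:2],169)))
go(666.5,36,137,1.607)
```

```text
knob [321.69793796 226.10919114] hinge [320.52579673 108.10561931] tcp axis at 169 [320.1309799  225.99787937]
clk 18.25 pos [665.1  36.3 220.3] rpy [-3.139 -0.     1.607] F [ 0.5 -0.4  0.2] op 0.43 gf 0.0
shift [-0.0004  0.0016  0.0833] rot [-0.0029 -0.0004 -0.0001]
```

View pics/w7.png

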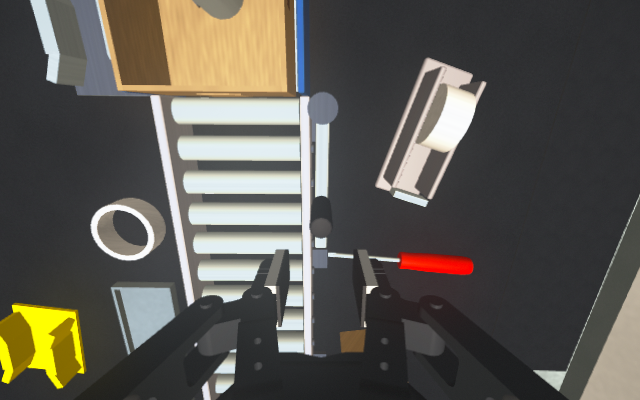

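The knob top is at (321,225) and the hinge at (322,107), within 1 px of prediction. That was my 11th picture, one over the limit of 10, so I'll work from numbers from here. Next I'll descend and grip lightly.

{"method": "send_rows", "body": {
  "targets": [0, 0.001, 0.03, 0, 0, 0, -0.15, 0, 0.001, 0.055, 0, 0, 0, -0.15, 0, 0.001, 0.075, 0, 0, 0, -0.15, 0, 0.001, 0.083, 0, 0, 0, -0.15, 0, 0.001, 0.083, 0, 0, 0, -0.15, 0, 0.001, 0.083, 0, 0, 0, -1, 0, 0.001, 0.083, 0, 0, 0, -1, 0, 0.001, 0.083, 0, 0, 0, -1, 0, 0.001, 0.083, 0, 0, 0, -1, 0, 0.001, 0.083, 0, 0, 0, -1],
  "grip_force": 20
}}

```text
clock: 19.08
eef_pos: [668.1, 36.4, 140.1]
tcp_rot: [3.14, -0.0, 1.607]
contact_force: [-1.7, 2.0, 3.5]
opening: 0.2
grasp_force: 22.1
```

Run:
```python
from h import *
go(666.5,36,137,1.607)
p=r.sense()["eef_pos"]; A=R.from_euler('xyz',[np.pi,0,1.607])
H=np.array([662.5,120.]); k=p[:2]-H; rad=np.hypot(*k); t0=np.arctan2(-k[0],-k[1]); print("rad",rad,"t0",t0)
for i,t in enumerate(np.linspace(t0,1.539,18)[1:]):
    q=np.r_[H+85*np.array([-np.sin(t),-np.cos(t)]),p[2]]
    s=A.inv().apply(q-np.r_[p[:2],p[2]])/1000; print(i+1,s.round(4)[:2],"wz %.3f"%(t-t0))
```

```text
clk 19.08 pos [668.1  36.4 140.1] rpy [ 3.14  -0.     1.607] F [-1.7  2.   3.5] op 0.20 gf 22.1
shift [-0.0003 -0.0016  0.0031] rot [ 0.0015 -0.0004 -0.0002]
rad 83.82084557558912 t0 -0.06675414190037664
1 [-0.001 -0.008] wz 0.094
2 [-0.0002 -0.016 ] wz 0.189
3 [ 0.0015 -0.0238] wz 0.283
4 [ 0.0039 -0.0315] wz 0.378
5 [ 0.0069 -0.0389] wz 0.472
6 [ 0.0107 -0.046 ] wz 0.567
7 [ 0.0151 -0.0527] wz 0.661
8 [ 0.0202 -0.0589] wz 0.756
9 [ 0.0258 -0.0647] wz 0.850
10 [ 0.0319 -0.0699] wz 0.945
11 [ 0.0385 -0.0745] wz 1.039
12 [ 0.0454 -0.0784] wz 1.133
13 [ 0.0528 -0.0817] wz 1.228
14 [ 0.0604 -0.0843] wz 1.322
15 [ 0.0682 -0.0861] wz 1.417
16 [ 0.0761 -0.0872] wz 1.511
17 [ 0.0842 -0.0876] wz 1.606
```

{"method": "send_rows", "body": {
  "targets": [-0.001, -0.007, 0, 0, 0, 0.094, -1, 0, -0.015, 0, 0, 0, 0.189, -1, 0.0015, -0.023, 0, 0, 0, 0.283, -1, 0.004, -0.031, 0, 0, 0, 0.378, -1, 0.007, -0.038, 0, 0, 0, 0.472, -1, 0.011, -0.045, 0, 0, 0, 0.567, -1, 0.015, -0.052, 0, 0, 0, 0.661, -1, 0.02, -0.058, 0, 0, 0, 0.756, -1, 0.026, -0.064, 0, 0, 0, 0.85, -1, 0.032, -0.069, 0, 0, 0, 0.945, -1]
}}

```text
clock: 19.92
eef_pos: [598.8, 66.2, 140.1]
tcp_rot: [3.14, -0.003, 0.657]
contact_force: [3.1, 3.8, 0.7]
opening: 0.196
grasp_force: 21.9
```

Run:
```python
from h import *
go(577.5,117.3,139,0.001)
s=r.sense(); p=s["eef_pos"]; yaw=s["tcp_rot"][2]; A=R.from_euler('xyz',[np.pi,0,yaw])
H=np.array([662.5,120.]); k=p[:2]-H; rad=np.hypot(*k); t0=np.arctan2(-k[0],-k[1]); print("rad",rad,"t0",t0)
for i,t in enumerate(np.linspace(t0,1.539,9)[1:]):
    q=np.r_[H+85*np.array([-np.sin(t),-np.cos(t)]),p[2]]
    print(i+1,(A.inv().apply(q-p)/1000).round(4)[:2],"wz %.3f"%(t-t0))
```

```text
clk 19.92 pos [598.8  66.2 140.1] rpy [ 3.14e+00 -3.00e-03  6.57e-01] F [3.1 3.8 0.7] op 0.20 gf 21.9
shift [ 0.0144 -0.0535  0.0011] rot [ 6.000e-04 -3.900e-03  6.561e-01]
rad 83.40730562283204 t0 0.8694681202801543
1 [-0.0016 -0.007 ] wz 0.084
2 [-0.001  -0.0141] wz 0.167
3 [ 0.0001 -0.0211] wz 0.251
4 [ 0.0019 -0.028 ] wz 0.335
5 [ 0.0042 -0.0348] wz 0.418
6 [ 0.0071 -0.0413] wz 0.502
7 [ 0.0105 -0.0475] wz 0.586
8 [ 0.0144 -0.0534] wz 0.670
```

{"method": "send_rows", "body": {
  "targets": [-0.001, -0.007, 0, 0, 0, 0.084, -1, -0.0005, -0.014, 0, 0, 0, 0.167, -1, 0.0005, -0.021, 0, 0, 0, 0.251, -1, 0.002, -0.028, 0, 0, 0, 0.335, -1, 0.0045, -0.035, 0, 0, 0, 0.418, -1, 0.0075, -0.041, 0, 0, 0, 0.502, -1, 0.011, -0.047, 0, 0, 0, 0.586, -1, 0.014, -0.051, 0, 0, 0, 0.65, -1, 0.014, -0.053, 0, 0, 0, 0.65, -1, 0.014, -0.053, 0, 0, 0, 0.65, -1]
}}

```text
clock: 20.75
eef_pos: [579.1, 116.7, 140.2]
tcp_rot: [-3.141, -0.007, 0.012]
contact_force: [8.6, 0.9, -4.3]
opening: 0.201
grasp_force: 21.4
```

Run:
```python
from h import *
go(577.5,117.3,139,0.02)
```

```text
clk 20.75 pos [579.1 116.7 140.2] rpy [-3.141 -0.007  0.012] F [ 8.6  0.9 -4.3] op 0.20 gf 21.4
shift [-0.0016 -0.0006  0.0012] rot [-0.0007 -0.0071 -0.0076]
```

{"method": "send_rows", "body": {
  "targets": [0.001, -0.001, 0, 0, 0, 0, -1, 0.001, -0.002, 0, 0, 0, 0, -1, 0.001, -0.003, 0, 0, 0, 0, -1, 0.001, -0.003, 0, 0, 0, 0, -1]
}}

```text
clock: 21.08
eef_pos: [579.0, 117.8, 140.1]
tcp_rot: [3.14, -0.004, 0.012]
contact_force: [5.3, -7.4, 2.9]
opening: 0.202
grasp_force: 22.0
```

{"method": "send_rows", "body": {
  "targets": [0.001, -0.001, 0, 0, 0, 0, -1, 0.001, -0.002, 0, 0, 0, 0, -1, 0.001, -0.002, 0, 0, 0, 0, -1]
}}

```text
clock: 21.33
eef_pos: [579.0, 118.0, 140.0]
tcp_rot: [3.137, -0.002, 0.013]
contact_force: [2.2, -17.2, 8.1]
opening: 0.2
grasp_force: 22.8
```

The bar is at its stop: only 0.2 mm of movement at 17 N. I'll release and rise.

{"method": "send_rows", "body": {
  "targets": [0, 0, 0, 0, 0, 0, -0.15, 0, 0, 0, 0, 0, 0, -0.15, 0, 0, 0, 0, 0, 0, -0.15, 0, 0, 0, 0, 0, 0, -0.15, 0, 0, -0.015, 0, 0, 0, -0.15, 0, 0, -0.04, 0, 0, 0, -0.15, 0, 0, -0.07, 0, 0, 0, -0.15, 0, 0, -0.1, 0, 0, 0, -0.15, 0, 0, -0.13, 0, 0, 0, -0.15, 0, 0, -0.13, 0, 0, 0, -0.15]
}}

```text
clock: 22.17
eef_pos: [580.6, 121.9, 275.1]
tcp_rot: [-3.14, -0.009, 0.012]
contact_force: [-0.1, 1.1, 0.6]
opening: 0.428
grasp_force: 0.0
```

{"method": "send_rows", "body": {
  "targets": [-0.04, 0, 0, 0, 0, 0, -0.15, -0.08, 0, 0, 0, 0, 0, -0.15, -0.12, 0, 0, 0, 0, 0, -0.15, -0.16, 0, 0, 0, 0, 0, -0.15, -0.2, 0, 0, 0, 0, 0, -0.15, -0.22, 0, 0, 0, 0, 0, -0.15, -0.22, 0, 0, 0, 0, 0, -0.15, -0.22, 0, 0, 0, 0, 0, -0.15]
}}

```text
clock: 22.83
eef_pos: [357.4, 118.6, 269.0]
tcp_rot: [-3.141, -0.001, 0.013]
contact_force: [1.0, 0.3, -0.4]
opening: 0.423
grasp_force: 0.0
```

Run:
```python
from h import *
import pickle
f=grab("scene"); t=grab("top"); pickle.dump((f,t),open("end.pkl","wb"))
def blob(im,mask,x0,y0,x1,y1,mina=5):
    m=np.zeros(mask.shape,np.uint8); m[y0:y1,x0:x1]=mask[y0:y1,x0:x1]
    k,l,st,ce=cv2.connectedComponentsWithStats(m); return [(st[i].tolist(),ce[i].round(1).tolist()) for i in range(1,k) if st[i][4]>=mina]
H=lambda z,P=None:None
for n,g in (("scene",f),("top",t)):
    u,v=proj(g,(577.5,117.3,169)); lo=proj(g,(577.5,117.3,115)); print(n,"knob exp",(u,v),lo)
    d=g["color"].max(2)<60; print(" dark",blob(g,d,int(u)-14,int(v)-14,int(u)+14,int(v)+18))
    for nm,P in dict(coupler=(570-.6*0,214,134),big=(412,-313,84)).items():
        u,v=proj(g,P); w=(g["color"].min(2)>180); print(" ",nm,(u.round(1),v.round(1)),blob(g,w,int(u)-16,int(v)-16,int(u)+16,int(v)+16,20))
go(400,117,270,0.01)
```

```text
scene knob exp (np.float64(319.7122059029212), np.float64(218.5698155551984)) [319.52637207 230.69632204]
 dark [([310, 204, 23, 13, 168], [324.5, 208.2]), ([318, 218, 5, 15, 57], [319.6, 224.6])]
  coupler (np.float64(351.4), np.float64(242.4)) [([345, 236, 17, 14, 109], [353.2, 242.4])]
  big (np.float64(243.1), np.float64(140.5)) [([237, 136, 15, 11, 78], [243.5, 141.5])]
top knob exp (np.float64(311.413603376955), np.float64(176.98017583705973)) [311.51411833 179.16201412]
 dark [([318, 165, 2, 29, 45], [318.6, 177.0]), ([310, 179, 4, 2, 7], [311.3, 179.4])]
  coupler (np.float64(279.9), np.float64(180.2)) [([272, 175, 14, 14, 93], [278.8, 181.2])]
  big (np.float64(446.6), np.float64(235.4)) [([439, 228, 16, 16, 145], [446.6, 235.3])]
clk 22.93 pos [358.9 118.7 269.1] rpy [-3.141e+00 -1.000e-03  1.200e-02] F [-0.2 -0.  -0.2] op 0.43 gf 0.0
shift [ 0.0411  0.0022 -0.0009] rot [-0.0003 -0.0011  0.0021]
```

The knob is where a shut bar puts it, and both couplers stand upright at their expected spots. One last numeric check: the carton's extent.

Run:
```python
from h import *
import pickle
f,t=pickle.load(open("end.pkl","rb"))
hsv=cv2.cvtColor(t["color"],cv2.COLOR_BGR2HSV)
m=((hsv[...,0]>8)&(hsv[...,0]<28)&(hsv[...,1]>60)).astype(np.uint8)
for v in (168,172,190,196):
    c=np.where(m[v,240:335])[0]+240; print(v,c.min(),c.max(),"front y",onz(t,c.min()-.5,v,130)[1].round(1),"rear y",onz(t,c.max()+.5,v,130)[1].round(1))
H=np.array([573.3,14.]);a=.0316
w=lambda x,y:H+np.array([x*np.cos(a)-y*np.sin(a),x*np.sin(a)+y*np.cos(a)])
print("exp front/rear at centre",w(0,285),w(0,115))
```

```text
168 254 307 front y 296.9 rear y 130.3
172 254 307 front y 296.5 rear y 130.0
190 254 308 front y 294.7 rear y 125.7
196 254 308 front y 294.2 rear y 125.3
exp front/rear at centre [564.29549876 298.85771704] [569.66660476 128.94258758]
```

```bash
python3 -c "
from rig import r
print(r.sign_off())"
```

```text
the job is handed in; nothing more can be done
None
```

I've handed the job in at about 23 s on the robot's clock: the coupler that slid through the gauge (about 44 mm by its grip) stands upright in the carton, the carton is home against the bay's end wall, the bar is shut behind it, and the bigger coupler never left its tray, nor was it tried in the gauge; I viewed 11 pictures, one over the limit of 10.

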